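# Close up the telescoping cradle and lay a turning blank in it

## Task

The bench cradle is set too wide for the short dark wooden blank. Press its brass snap button down and slide the green sleeve toward the fixed saddle until the button pops up through the sleeve's other hole and locks; never press or push it with more than 30 N, and once it has locked stop pushing at once (under 10 N). Then set the dark blank down gently in both saddles, centred between them, and leave the other things on the bench where they are.

Things in the scene. Friction and masses are not known exactly. Their poses are not given: they have to be found in the camera images.
- cradle: Telescoping cradle bolted to the bench, 90 wide, 260 long, 92 high (mm, here and below). Origin on the bench under the fixed saddle; local +y runs along its square aluminium tube to the far foot, z up. A green sleeve (38 wide, top face 44 above the bench, top wall 2 thick) slides on the tube. It has two black U saddles, the fixed one and one that rides on the sleeve.
- sleeve (a joint): Slide of the green sleeve along the cradle's local -y, m: 0 = as found, locked by the button standing in the hole next to the lug; somewhere from 0.041 to 0.069 the button stands in the other hole (differs each time, not measured); stops at -0.008 and 0.080. About 1 mm of play at each hole, friction a few N. Locked while the button is up.
- button (a joint): How far the brass snap button is pressed down, m: 0 = up, dome 7 above the sleeve's top face; 0.007 = flush with it; 0.009 = under the sleeve's wall. Spring 2 N when up, 4 N at flush. It does not travel with the sleeve. When it is held flush or nearly so, pushing the sleeve sideways (10 to 20 N in all) makes the hole's edge wedge it under the rest of the way.
- button_top (a point): Top of the button's dome (12 in diameter, at local y = 112 mm of the cradle, on the tube's centre line).
- lug_hole (a point): Centre of the sleeve's first hole (14 across) on its top face; rides with the sleeve. The other hole, 14 across in a steel plate on the sleeve, is 41 to 69 away toward local +y. A black thumb lug, 32 wide, 8 thick, 12 high, has its face 16 away toward local -y: closed fingertips that press the button down here can push on the lug and carry the sleeve toward local -y.
- near_seat (a point): Middle of the seat of the fixed saddle. Both saddles: 12 thick along y, seat 60 above the bench, slot 46 wide with walls 32 high that flare out above 16. The other saddle stands on the steel plate, 20 beyond the other hole, so once locked its seat is 132 from this one toward local +y (play 1).
- dark_blank: Dark brown square wooden blank, 38 x 160 x 38 mm, 0.15 kg, lying loose on the bench. Origin at the centre of its underside, local y along its length.
- dark_mid (a point): Centre of the dark blank's volume.
- oak_blank: Bystander: thicker, lighter brown wooden blank, 50 x 130 x 50 mm. Origin at the centre of its underside, local y along its length.
- tape_measure: Bystander: yellow tape measure, 36 x 74 x 66 mm, standing on the bench. Origin at the centre of its underside.

How it is judged:
By the outcome, as a careful person would: the job done as asked, in the order asked, and still so for the second after the job is handed in, with the robot touching nothing.
It also fails if it takes over 64 s, if anything falls off the work surface, if the arm or the gripper's body presses on something with over 40 N, if the wrist force passes 120 N, or if a joint passes its speed limit or range.

## Robot

A 6-joint arm with a two-finger parallel gripper is mounted at the origin on a cart in front of the work surface, level with it; the furniture and walls round the work are solid. World frame = base frame: x ahead of the robot, y to its left, z up, the work surface at z = 0. Lengths are in m, angles in degrees, forces in N, time in s.
With the tool pointing down it reaches from about 0.2 to 0.875 m from the base axis. Payload 3.4 kg.
Tool frame: the origin (TCP) lies midway between the tips of the shut fingers; the grasp point (between the pads) lies 19 mm behind it; z points along the fingers, y is the line along which they close (so a half turn about z gives the same grasp; the last joint's range is limited). The gripper opens to 94 mm and grips with 3 to 60 N. Pads are 16 mm wide; open, the fingers measure 119 mm over their backs; the gripper's body (75 mm by 177 mm) begins 78 mm behind the grasp point.
Start: joints at [63.942, 15.808, 86.224, -0, 77.962, -6.933], TCP at [0.188, 0.543, 0.205] pointing down, gripper open.
Joint ranges: [-165.64, 165.64], [-43.16, 119.46], [12.63, 154.43], [-67.54, 247.53], [6.08, 155.33], [-154.97, 154.97]. Speed limits (degrees/s): [147.25, 147.25, 180, 180, 180, 180].

## Interface

Orientations are given as [roll, pitch, yaw] about the fixed x, y, z axes, in that order (R = Rz(yaw) Ry(pitch) Rx(roll)).
In Python, from rig import ctrl gives the robot as it stands.
- The arm moves only by the shell command python3 -m pendant 'ROWS' [FORCE]. ROWS is JSON, a list of rows, each a list of 7 numbers: the shift along the world's x, y, z in cm, then the turn, a rotation vector about the world's x, y, z in degrees, then the finger opening in cm, from 0 to 9.4. A call has 1 to 20 rows; each row is the pose to reach, as a shift and turn from the pose commanded when the call began; what a row does not reach only later rows make up. A row lasts 1/10 s, in which the tool goes at most 50 mm and 8.59 degrees, less where a joint would pass 70% of its speed; a pose out of reach is approached as far as the arm can. A call with a gripper value outside its range is refused whole. The fingers move at their own pace and stop on an object; FORCE is the grip in N (left out, the last holds). Time passes only in rows, so rows that repeat a pose let the fingers close. It gives the time, the measured TCP pose, the force, the opening and the grip force at its end, in the units of the state.
- ctrl.state(): the state, without advancing time (a new reading comes with each control period).
- ctrl.camera(name): name is "scene" or "top"; returns a dict with "img" (400x640x3 uint8, red, green, blue), "fx", "fy", "cx", "cy" (pixels), "dist" ([k1, k2, p1, p2, k3] as OpenCV has them; the pictures are not rectified), "extrinsics" (4x4, takes a point from camera to world coordinates). Camera axes: x right, y down, z forward; pixel columns grow to the right and rows downward; lengths in m; the calibration is good to about 2 mm. A picture is of the moment at which its call begins. There is no depth.
- ctrl.finish_job(): hands the job in; it is judged then, once.
The state is a dict: "time": time; "joint_pos": joint angles; "qd": joint speeds; "joint_efforts": joint torques, N m; "tool_pos": TCP position; "tool_rot": TCP orientation; "wrist_force": force on the tool from outside, world axes, zero at the start; "wrist_torque": the same for the moment, N m; "gripper_width": finger opening in m; "grip_force": force on a finger pad.
Only numpy, scipy, OpenCV 4.12 (cv2) and the standard library are available. Lean on these libraries where they do the work, as an engineer would, in place of code of your own. Each camera call takes 0.05 s, during which the arm holds its last target. There are 200 camera calls.

## Working session

There is one attempt and no reset: what is moved stays moved. The work goes in short steps, Python scripts to look and compute and a shell command to move; the robot and the scene stay as the last step left them, time stands still between calls to the robot, and variables do not carry over. Pictures are saved under pics/ and viewed, at most 10 in all, crops included, and the job is handed in when it is done.

```bash
mkdir -p pics
cat > h.py <<'E'
import numpy as np, cv2
from rig import ctrl
def cam(n):
    c=ctrl.camera(n); c['K']=np.array([[c['fx'],0,c['cx']],[0,c['fy'],c['cy']],[0,0,1.]]); c['d']=np.array(c['dist'],float); c['E']=np.array(c['extrinsics']); return c
def save(c,f,crop=None,s=1):
    im=cv2.cvtColor(c['img'],cv2.COLOR_RGB2BGR)
    if crop: x0,y0,x1,y1=crop; im=im[y0:y1,x0:x1]
    if s!=1: im=cv2.resize(im,None,fx=s,fy=s,interpolation=cv2.INTER_CUBIC)
    cv2.imwrite(f,im)
def ray(c,p,z):
    u=cv2.undistortPoints(np.array(p,float).reshape(-1,1,2),c['K'],c['d']).reshape(-1,2)
    d=np.c_[u,np.ones(len(u))]@c['E'][:3,:3].T; o=c['E'][:3,3]
    return o+d*((z-o[2])/d[:,2])[:,None]
def proj(c,P):
    T=np.linalg.inv(c['E']); r,_=cv2.Rodrigues(T[:3,:3])
    return cv2.projectPoints(np.array(P,float).reshape(-1,1,3),r,T[:3,3],c['K'],c['d'])[0].reshape(-1,2)
E
python3 - <<'E'
from h import *
for n in('scene','top'):
    c=cam(n); save(c,f'pics/{n}0.png'); print(n,c['E'].round(3).tolist(),c['fx'])
print(ctrl.state())
E
```

```text
scene [[0.592, -0.487, 0.642, -0.165], [-0.806, -0.348, 0.479, -0.336], [-0.01, -0.801, -0.598, 0.615], [0.0, 0.0, 0.0, 1.0]] 387.9113088911307
top [[-0.02, -0.997, 0.078, 0.35], [-0.999, 0.022, 0.03, 0.089], [-0.031, -0.078, -0.996, 1.065], [0.0, 0.0, 0.0, 1.0]] 386.83095134782224
{'time': 0.1, 'joint_pos': array([ 6.39414820e+01,  1.58423016e+01,  8.62860066e+01, -1.96742542e-04,
        7.79631206e+01, -6.93239776e+00]), 'qd': array([-0.11578037, -0.06986226, -0.20557933, -0.01363156,  0.01357203,
        0.02094835]), 'joint_efforts': array([ 1.28713640e-03, -4.05456555e+01, -2.37779242e+01,  7.03831064e-02,
        2.98546348e-02, -2.69263711e-05]), 'tool_pos': array([0.18817804, 0.54280375, 0.20472177]), 'tool_rot': array([-1.79909216e+02, -1.08443428e-02,  1.60873912e+02]), 'wrist_force': array([ 0.00953645,  0.57739966, -0.60157181]), 'wrist_torque': array([-0.10286451, -0.01144957, -0.00244526]), 'grip_force': 0.0, 'gripper_width': 0.0940523754131739}
```

View pics/scene0.png

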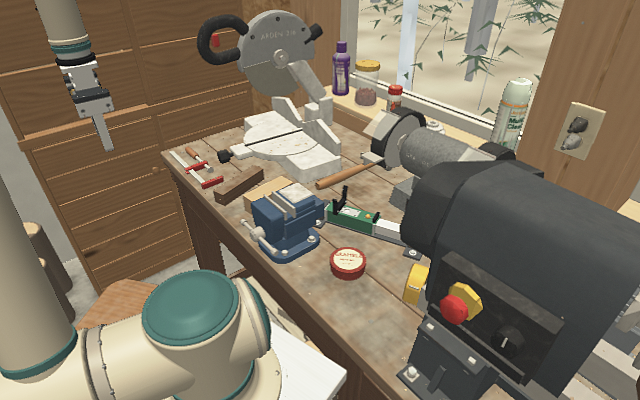

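View pics/top0.png

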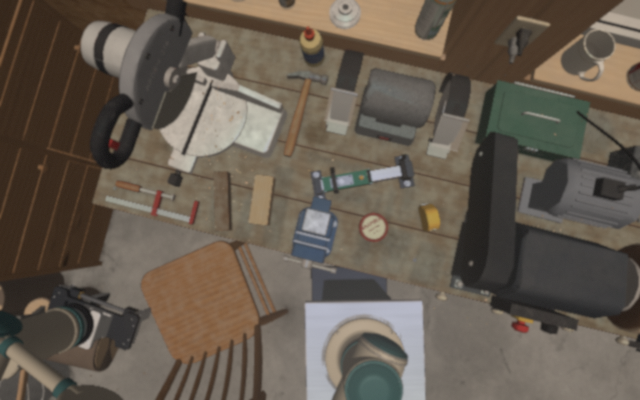

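The top view shows the cradle from about (315,182) to (410,172), the dark blank at about (224,200), the oak blank at (261,200) and the tape at (430,217). The vise sits just robot-side of the cradle. I'll zoom in next.

Run:
```python
from h import *
a=cam('top')['img'][140:240,200:440]; b=cam('scene')['img'][150:280,200:440]
a=cv2.resize(a,None,fx=3.3,fy=3.0,interpolation=cv2.INTER_CUBIC)[:, :792]; a=cv2.resize(a,(720,300)); b=cv2.resize(b,(555,300),interpolation=cv2.INTER_CUBIC)
o=np.zeros((600,720,3),np.uint8); o[:300]=a; o[300:,:555]=b
cv2.imwrite('pics/z1.png',o[...,::-1])
```

```text
(no output)
```

View pics/z1.png

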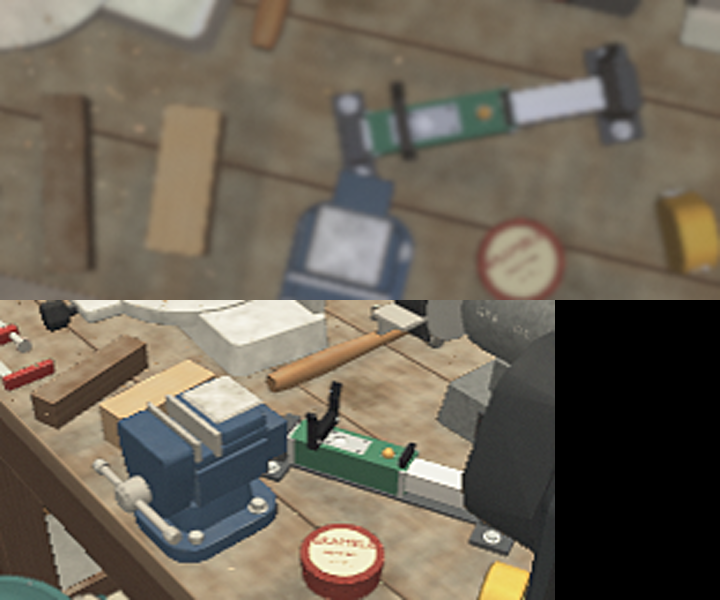

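The zoom shows the following:
- The fixed saddle is at about (405,171) and the button at about (362,177), with the lug just to its right.
- The steel plate is at about (344,181) and the moving saddle at about (333,180).
- The far foot is at about (317,183), next to the vise jaw.
- The sleeve therefore slides toward image right, which is world −y.

```bash
cat > m.py <<'E'
from h import *
def mask(c,lo,hi,roi):
    h=cv2.cvtColor(c['img'],cv2.COLOR_RGB2HSV); m=cv2.inRange(h,np.array(lo),np.array(hi)); k=np.zeros_like(m); x0,y0,x1,y1=roi; k[y0:y1,x0:x1]=m[y0:y1,x0:x1]; return k
def cen(m):
    y,x=np.nonzero(m); return np.array([x.mean(),y.mean()]),len(x)
E
python3 - <<'E'
from m import *
np.set_printoptions(precision=4,suppress=True)
c=cam('top'); s=cam('scene')
b,n=cen(mask(c,(10,110,110),(28,255,255),(350,165,375,190))); print('btn',b,n,ray(c,b,.05))
bs,n=cen(mask(s,(12,140,120),(28,255,255),(360,208,376,225))); print('btnS',bs,n,ray(s,bs,.05))
g=mask(c,(45,70,30),(90,255,255),(310,160,380,200)); 
k,_,_,_=0,0,0,0
cnt=max(cv2.findContours(g,0,2)[0],key=cv2.contourArea); r=cv2.minAreaRect(cnt); bp=cv2.boxPoints(r); print('green',r, ray(c,bp,.044))
# dark blob / oak
for nm,lo,hi,roi,z in(('dark',(0,30,20),(25,200,105),(208,165,236,235),.038),('oak',(8,60,120),(28,200,255),(245,170,278,230),.05)):
    m=mask(c,lo,hi,roi); m=cv2.morphologyEx(m,cv2.MORPH_OPEN,np.ones((3,3)))
    cnt=max(cv2.findContours(m,0,2)[0],key=cv2.contourArea); r=cv2.minAreaRect(cnt); P=ray(c,cv2.boxPoints(r),z); print(nm,r,P.mean(0),'\n',P, np.linalg.norm(np.diff(P,axis=0),axis=1))
for nm,p,z in(('fixfoot/saddle top',(405,171),.092),('farfoot',(317,183),0),('movsaddle',(333,180),.092),('grinder wheel',(440,155),.1),('tape',(431,217),.066),('vise',(318,205),.1)): print(nm,ray(c,p,z))
E
```

```text
btn [360.8 177.4] 5 [[ 0.4799 -0.0001  0.05  ]]
btnS [367.3636 215.9091] 11 [[ 0.4779 -0.004   0.05  ]]
green ((359.468017578125, 177.82400512695312), (12.16421127319336, 13.326967239379883), 79.69515228271484) [[ 0.4929  0.0228  0.044 ]
 [ 0.4984 -0.0121  0.044 ]
 [ 0.4664 -0.0169  0.044 ]
 [ 0.4608  0.0179  0.044 ]]
dark ((227.18902587890625, 200.70120239257812), (59.080867767333984, 12.589193344116211), 83.6598129272461) [0.4275 0.3583 0.038 ] 
 [[0.5053 0.3841 0.038 ]
 [0.5082 0.3499 0.038 ]
 [0.3497 0.3327 0.038 ]
 [0.3466 0.3665 0.038 ]] [0.0344 0.1594 0.0339]
oak ((258.5, 197.5), (55.0, 27.0), 90.0) [0.4331 0.2713 0.05  ] 
 [[0.5071 0.3069 0.05  ]
 [0.5053 0.2346 0.05  ]
 [0.3594 0.2361 0.05  ]
 [0.3608 0.3077 0.05  ]] [0.0724 0.1459 0.0716]
fixfoot/saddle top [[ 0.4882 -0.1083  0.092 ]]
farfoot [[0.4735 0.1169 0.    ]]
movsaddle [[0.4695 0.0738 0.092 ]]
grinder wheel [[ 0.5255 -0.1959  0.1   ]]
tape [[ 0.3714 -0.1756  0.066 ]]
vise [[0.4065 0.1129 0.1   ]]
```

Run:
```python
from m import *
np.set_printoptions(precision=4,suppress=True,linewidth=200)
c=cam('top'); s=cam('scene')
bolt=ray(c,[(316,174.3),(320,196.7),(401.7,156.7),(407.3,183.3)],.006); print(bolt)
im=c['img'].astype(int)
for y in(180,195,215): print(y,[tuple(v) for v in im[y,210:236]])
a=cv2.resize(c['img'][160:240,205:285],(480,480),interpolation=cv2.INTER_CUBIC)
b=cv2.resize(s['img'][150:210,205:285],(320,240),interpolation=cv2.INTER_CUBIC)
o=np.zeros((480,800,3),np.uint8);o[:,:480]=a;o[:240,480:]=b;cv2.imwrite('pics/z2.png',o[...,::-1])
```

```text
[[ 0.497   0.119   0.006 ]
 [ 0.4348  0.1093  0.006 ]
 [ 0.5404 -0.1182  0.006 ]
 [ 0.4663 -0.1307  0.006 ]]
180 [(np.int64(113), np.int64(102), np.int64(85)), (np.int64(111), np.int64(100), np.int64(83)), (np.int64(108), np.int64(97), np.int64(80)), (np.int64(109), np.int64(96), np.int64(80)), (np.int64(111), np.int64(97), np.int64(80)), (np.int64(110), np.int64(96), np.int64(79)), (np.int64(111), np.int64(97), np.int64(79)), (np.int64(112), np.int64(98), np.int64(80)), (np.int64(113), np.int64(99), np.int64(82)), (np.int64(112), np.int64(98), np.int64(81)), (np.int64(111), np.int64(96), np.int64(79)), (np.int64(111), np.int64(95), np.int64(79)), (np.int64(109), np.int64(93), np.int64(76)), (np.int64(109), np.int64(93), np.int64(76)), (np.int64(109), np.int64(93), np.int64(75)), (np.int64(106), np.int64(89), np.int64(72)), (np.int64(102), np.int64(85), np.int64(69)), (np.int64(91), np.int64(74), np.int64(60)), (np.int64(72), np.int64(60), np.int64(49)), (np.int64(66), np.int64(57), np.int64(48)), (np.int64(84), np.int64(74), np.int64(62)), (np.int64(102), np.int64(91), np.int64(75))
[... 1845 characters left out ...]
.int64(99), np.int64(83)), (np.int64(110), np.int64(95), np.int64(78)), (np.int64(107), np.int64(90), np.int64(73)), (np.int64(103), np.int64(86), np.int64(68)), (np.int64(99), np.int64(81), np.int64(63)), (np.int64(99), np.int64(80), np.int64(62)), (np.int64(100), np.int64(80), np.int64(62)), (np.int64(96), np.int64(77), np.int64(60)), (np.int64(87), np.int64(69), np.int64(55)), (np.int64(72), np.int64(59), np.int64(48)), (np.int64(68), np.int64(59), np.int64(49)), (np.int64(87), np.int64(79), np.int64(67)), (np.int64(111), np.int64(102), np.int64(87)), (np.int64(124), np.int64(115), np.int64(98)), (np.int64(128), np.int64(119), np.int64(102)), (np.int64(128), np.int64(118), np.int64(102))]
```

View pics/z2.png

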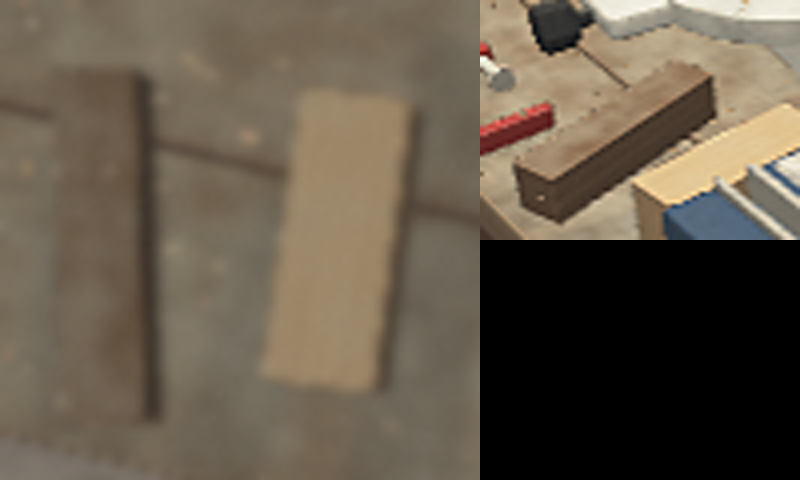

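Run:
```python
from m import *
np.set_printoptions(precision=4,suppress=True,linewidth=200)
c=cam('top'); s=cam('scene')
print('darkT',ray(c,[(205+x/6,160+y/6) for x,y in((54,70),(138,70),(148,418),(58,418))],.038))
print('darkS',ray(s,[(205+(x-480)/4,150+y/4) for x,y in((515,165),(562,188),(715,78),(690,62))],.038))
print('motor',ray(c,[(395,140),(340,133),(435,155)],.12))
# moving saddle / plate in top and scene (z1 crop coords)
print('saddleT walls',ray(c,[(200+397/3,140+85/3),(200+408/3,140+155/3)],.09))
print('saddleS base/wall top',ray(s,[(200+336/2.3125,150+(384-300)/2.3077)],.092),ray(s,[(200+312/2.3125,150+(442-300)/2.3077)],.05))
print('lugT',ray(c,[(200+512/3,140+108/3)],.05),'plate',ray(c,[(200+x/3,140+122/3) for x in(412,435,462)],.046))
print('fixed walls', ray(c,[(200+598/3,140+50/3),(200+632/3,140+70/3),(200+630/3,140+110/3)],.09))
```

```text
darkT [[0.5066 0.3942 0.038 ]
 [0.5056 0.3559 0.038 ]
 [0.3493 0.3517 0.038 ]
 [0.35   0.3923 0.038 ]]
darkS [[0.3471 0.3845 0.038 ]
 [0.3471 0.3395 0.038 ]
 [0.5047 0.351  0.038 ]
 [0.5106 0.381  0.038 ]]
motor [[ 0.562  -0.081   0.12  ]
 [ 0.583   0.0542  0.12  ]
 [ 0.5222 -0.1777  0.12  ]]
saddleT walls [[0.4996 0.0748 0.09  ]
 [0.4399 0.0669 0.09  ]]
saddleS base/wall top [[0.4986 0.0728 0.092 ]] [[0.4475 0.0674 0.05  ]]
lugT [[ 0.483  -0.0262  0.05  ]] plate [[0.4731 0.0617 0.046 ]
 [0.4727 0.0415 0.046 ]
 [0.4721 0.0177 0.046 ]]
fixed walls [[ 0.5255 -0.0958  0.09  ]
 [ 0.5077 -0.1238  0.09  ]
 [ 0.4737 -0.1207  0.09  ]]
```

```bash
python3 -m pendant '[[5,-10,0,0,0,8,9.4],[10,-20,0,0,0,16,6],[15,-30,0,0,0,24,0],[20,-40,0,0,0,28,0],[25,-50,0,0,0,28,0],[29,-54.7,-4,0,0,28,0],[29,-54.7,-9,0,0,28,0],[29,-54.7,-10,0,0,28,0],[29,-54.7,-10,0,0,28,0],[29,-54.7,-10,0,0,28,0],[29,-54.7,-10,0,0,28,0],[29,-54.7,-10,0,0,28,0]]' 20
```

```text
time: 1.7
tool_pos: [0.4625, 0.0248, 0.1157]
tool_rot: [180.0, 0.1, -171.2]
wrist_force: [1.0, 0.7, -0.1]
gripper_width: 0.0095
grip_force: 0.0
```

```bash
python3 -m pendant '[[1.7,-2.9,-3.5,0,0,0,0],[1.7,-2.9,-5,0,0,0,0],[1.7,-2.9,-5,0,0,0,0],[1.7,-2.9,-5,0,0,0,0],[1.7,-2.9,-5,0,0,0,0]]'
python3 - <<'E'
from m import *
s=cam('scene'); t=ctrl.state()['tool_pos']; print(t,proj(s,[t,[.479,-.002,.051],[.479,-.002,.044]]))
c=cam('top')
a=cv2.resize(s['img'][170:250,320:420],(750,600),interpolation=cv2.INTER_CUBIC); cv2.imwrite('pics/z3.png',a[...,::-1])
E
```

```text
time: 2.2
tool_pos: [0.4793, -0.0017, 0.067]
tool_rot: [-180.0, 0.1, -171.1]
wrist_force: [1.3, -0.5, 0.0]
gripper_width: 0.0001
grip_force: 0.0
[ 0.47930893 -0.00166781  0.06712781] [[367.30713079 209.45183043]
 [366.89675705 215.02347605]
 [366.69704328 217.35554134]]
```

View pics/z3.png

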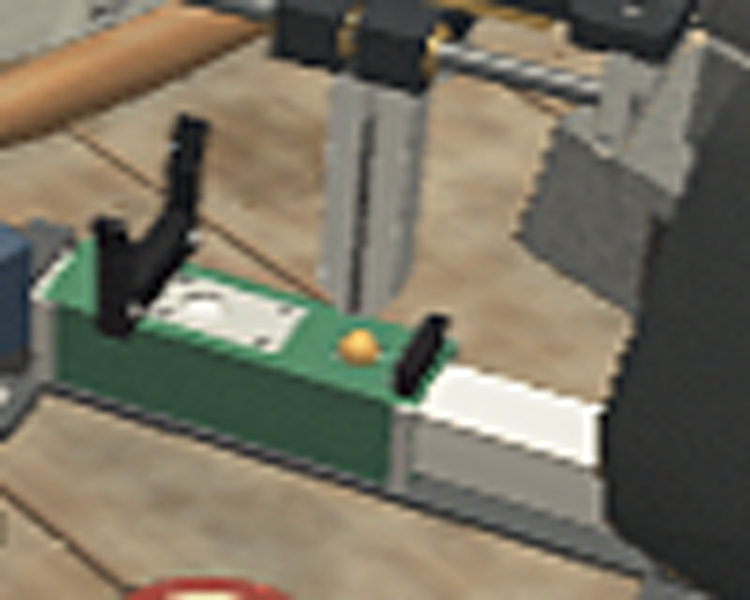

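The button is at about (368,216) px directly under the fingertip, and the steel plate's hole is at about (347.7,210.4). The lug is clear of the fingertip. Next I press down gradually.

```bash
python3 - <<'E'
from m import *
s=cam('scene'); h=ray(s,[(347.7,210.4)],.046)[0]; b=ray(s,[(367.8,216.3)],.048)[0]; print(h,b,np.linalg.norm(h-b), ctrl.state()['tool_pos'])
E
python3 -m pendant '[[0,-0.1,-1,0,0,0,0],[0,-0.1,-1.6,0,0,0,0],[0,-0.1,-1.9,0,0,0,0],[0,-0.1,-1.9,0,0,0,0],[0,-0.1,-1.9,0,0,0,0]]'
```

```text
[0.47341307 0.0477037  0.046     ] [ 0.47945208 -0.00442081  0.048     ] 0.05251127490131868 [ 0.47920067 -0.00166811  0.06702079]
time: 2.85
tool_pos: [0.4787, -0.0031, 0.0469]
tool_rot: [180.0, -0.0, -171.1]
wrist_force: [0.7, -0.5, 2.6]
gripper_width: 0.0003
grip_force: 1.4
```

```bash
python3 -m pendant '[[0,0,-0.1,0,0,0,0],[0,0,-0.2,0,0,0,0],[0,0,-0.2,0,0,0,0],[0,0,-0.2,0,0,0,0]]'
```

```text
time: 3.25
tool_pos: [0.4787, -0.0032, 0.045]
tool_rot: [180.0, 0.0, -171.1]
wrist_force: [-0.7, 0.7, 3.6]
gripper_width: 0.0004
grip_force: 1.7
```

```bash
python3 -m pendant '[[0,-0.05,-0.05,0,0,0,0],[0.01,-0.1,-0.05,0,0,0,0],[0.02,-0.15,-0.05,0,0,0,0],[0.03,-0.2,-0.05,0,0,0,0],[0.03,-0.2,-0.05,0,0,0,0]]'
```

```text
time: 3.75
tool_pos: [0.4789, -0.0052, 0.0444]
tool_rot: [180.0, -0.0, -171.1]
wrist_force: [-0.2, 2.6, 3.1]
gripper_width: 0.0007
grip_force: 2.3
```

```bash
python3 -m pendant '[[0.01,-0.05,0,0,0,0,0],[0.02,-0.1,0,0,0,0,0],[0.02,-0.1,0,0,0,0,0]]'
```

```text
time: 4.05
tool_pos: [0.4791, -0.0064, 0.0444]
tool_rot: [-180.0, -0.0, -171.1]
wrist_force: [-0.1, 1.6, 3.9]
gripper_width: 0.0005
grip_force: 2.4
```

```bash
python3 -m pendant '[[0.01,-0.05,0,0,0,0,0],[0.02,-0.1,0,0,0,0,0],[0.02,-0.1,0,0,0,0,0]]'
```

```text
time: 4.35
tool_pos: [0.4792, -0.0068, 0.0444]
tool_rot: [179.9, -0.0, -171.2]
wrist_force: [-0.1, 5.1, 4.5]
gripper_width: 0.0006
grip_force: 3.1
```

```bash
python3 -m pendant '[[0.01,-0.05,0,0,0,0,0],[0.02,-0.1,0,0,0,0,0],[0.02,-0.1,0,0,0,0,0]]'
```

```text
time: 4.65
tool_pos: [0.4792, -0.0072, 0.0444]
tool_rot: [179.9, -0.0, -171.2]
wrist_force: [-0.4, 6.7, 5.0]
gripper_width: 0.0002
grip_force: 3.7
```

```bash
python3 -m pendant '[[0.01,-0.05,0,0,0,0,0],[0.02,-0.1,0,0,0,0,0],[0.02,-0.1,0,0,0,0,0]]'
```

```text
time: 4.95
tool_pos: [0.4793, -0.0075, 0.0443]
tool_rot: [179.8, -0.0, -171.2]
wrist_force: [-0.7, 8.5, 5.9]
gripper_width: 0.0003
grip_force: 4.4
```

```bash
python3 -m pendant '[[0.01,-0.1,-0.02,0,0,0,0],[0.03,-0.2,-0.03,0,0,0,0],[0.03,-0.2,-0.03,0,0,0,0]]'
```

```text
time: 5.25
tool_pos: [0.4794, -0.008, 0.0443]
tool_rot: [179.6, -0.0, -171.3]
wrist_force: [-1.5, 12.8, 8.7]
gripper_width: 0.0002
grip_force: 6.5
```

```bash
python3 -m pendant '[[0.01,-0.1,-0.02,0,0,0,0],[0.02,-0.15,-0.03,0,0,0,0],[0.02,-0.15,-0.03,0,0,0,0]]'
```

```text
time: 5.55
tool_pos: [0.4794, -0.0084, 0.0443]
tool_rot: [179.5, 0.0, -171.3]
wrist_force: [-1.6, 16.8, 11.6]
gripper_width: 0.0006
grip_force: 8.2
```

```bash
python3 -m pendant '[[0.01,-0.05,0,0,0,0,0],[0.02,-0.1,0,0,0,0,0],[0.02,-0.1,0,0,0,0,0]]'
```

```text
time: 5.85
tool_pos: [0.4795, -0.0087, 0.0443]
tool_rot: [179.5, 0.0, -171.4]
wrist_force: [-2.1, 19.0, 10.8]
gripper_width: 0.0004
grip_force: 9.2
```

```bash
python3 -m pendant '[[0,0,0.04,0,0,0,0],[0.01,-0.05,0.04,0,0,0,0],[0.01,-0.05,0.04,0,0,0,0],[0.01,-0.05,0.04,0,0,0,0]]'
```

```text
time: 6.25
tool_pos: [0.4794, -0.0088, 0.0443]
tool_rot: [179.4, -0.0, -171.4]
wrist_force: [-0.7, 18.3, 8.5]
gripper_width: 0.0002
grip_force: 9.6
```

```bash
python3 -m pendant '[[0.01,-0.05,0.02,0,0,0,0],[0.01,-0.1,0.02,0,0,0,0],[0.01,-0.1,0.02,0,0,0,0],[0.01,-0.1,0.02,0,0,0,0]]'
```

```text
time: 6.65
tool_pos: [0.4795, -0.009, 0.0444]
tool_rot: [179.3, -0.0, -171.4]
wrist_force: [-1.2, 21.0, 8.5]
gripper_width: 0.0006
grip_force: 10.5
```

```bash
python3 -m pendant '[[0,0,0,-0.7,0,0,0],[0,0,0,-1.5,0,0,0],[0,0,0,-1.5,0,0,0],[0,0,0,-1.5,0,0,0]]'
```

```text
time: 7.05
tool_pos: [0.4795, -0.0092, 0.0442]
tool_rot: [-179.1, -0.2, -171.4]
wrist_force: [0.4, 19.7, 6.9]
gripper_width: 0.0005
grip_force: 10.8
```

```bash
python3 -m pendant '[[0,-0.03,-0.04,0,0,0,0],[0.01,-0.06,-0.04,0,0,0,0],[0.01,-0.1,-0.04,0,0,0,0],[0.01,-0.1,-0.04,0,0,0,0]]'
python3 - <<'E'
from m import *
s=cam('scene')
a=cv2.resize(s['img'][185:235,330:400],(700,500),interpolation=cv2.INTER_CUBIC); cv2.imwrite('pics/z4.png',a[...,::-1])
print(proj(s,[ctrl.state()['tool_pos']]))
E
```

```text
time: 7.45
tool_pos: [0.4795, -0.0095, 0.0441]
tool_rot: [-179.2, -0.2, -171.4]
wrist_force: [-1.9, 22.6, 10.6]
gripper_width: 0.0003
grip_force: 12.5
[[369.57839194 218.35313493]]
```

View pics/z4.png

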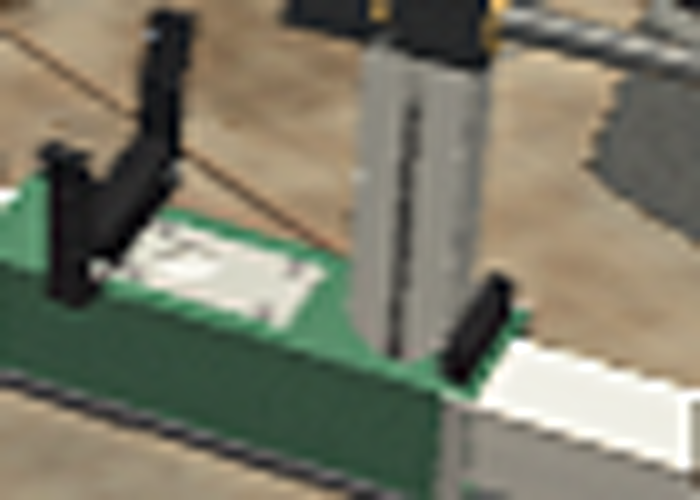

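```bash
python3 -m pendant '[[0,0,0.03,0.4,0,0,0],[0,0,0.03,0.8,0,0,0],[0,-0.03,0.03,0.8,0,0,0],[0,-0.05,0.03,0.8,0,0,0],[0,-0.05,0.03,0.8,0,0,0]]'
```

```text
time: 8.0
tool_pos: [0.4795, -0.0095, 0.0443]
tool_rot: [179.9, -0.1, -171.5]
wrist_force: [-1.1, 24.1, 8.2]
gripper_width: 0.0005
grip_force: 12.1
```

```bash
python3 -m pendant '[[0,0.5,0,0,0,0,0],[0,1.0,0,0,0,0,0],[0,1.05,-0.05,0,0,0,0],[0,1.05,-0.1,0,0,0,0],[0,1.05,-0.1,0,0,0,0],[0,1.05,-0.1,0,0,0,0]]'
```

```text
time: 8.6
tool_pos: [0.4796, -0.0068, 0.044]
tool_rot: [-179.3, -0.2, -171.1]
wrist_force: [-2.8, 1.9, 12.0]
gripper_width: 0.0002
grip_force: 7.3
```

```bash
python3 -m pendant '[[0,0,0.03,0.7,0,0,0],[0,-0.2,0.03,0.7,0,0,0],[0.02,-0.4,0.03,0.7,0,0,0],[0.02,-0.5,0.03,0.7,0,0,0],[0.02,-0.5,0.03,0.7,0,0,0]]'
```

```text
time: 9.1
tool_pos: [0.4798, -0.0082, 0.0442]
tool_rot: [179.7, -0.0, -171.3]
wrist_force: [-2.8, 12.4, 11.2]
gripper_width: 0.0007
grip_force: 9.3
```

```bash
python3 -m pendant '[[0.01,-0.1,0,-0.3,0,0,0],[0.02,-0.2,0,-0.6,0,0,0],[0.03,-0.25,0,-0.7,0,0,0],[0.03,-0.25,0,-0.7,0,0,0]]'
```

```text
time: 9.5
tool_pos: [0.4799, -0.0089, 0.0441]
tool_rot: [-179.8, -0.1, -171.3]
wrist_force: [-1.8, 17.8, 12.1]
gripper_width: 0.0002
grip_force: 11.0
```

```bash
python3 -c "
from rig import ctrl; print(ctrl.state()['joint_pos'].round(1))"
python3 -m pendant '[[0,1,0,0,0,0,0],[0,1,1,0,0,0,0],[0,1,5,0,0,0,0],[0,1,6,0,0,-8,0],[0,1,6,0,0,-16,0],[0,1,6,0,0,-24,0],[0,1,6,0,0,-32,0],[0,1,6,0,0,-40,0],[0,1,6,0,0,-48,0],[0,1,6,0,0,-56,0],[0,1,6,0,0,-64,0],[0,1,6,0,0,-72,0],[0,1,6,0,0,-80,0],[0,1,6,0,0,-88,0],[0,1,6,0,0,-90,0],[0,1,6,0,0,-90,0],[0,1,6,0,0,-90,0]]'
python3 - <<'E'
from m import *
s=cam('scene');c=cam('top')
a=cv2.resize(s['img'][150:225,325:425],(800,600),interpolation=cv2.INTER_CUBIC); b=cv2.resize(c['img'][60:230,300:470],(280,280))
a[:280,520:]=b
cv2.imwrite('pics/z5.png',a[...,::-1])
print(proj(s,[ctrl.state()['tool_pos']]),ctrl.state()['joint_pos'].round(1))
E
```

```text
[  -9.2   16.6  111.2   -0.3   52.3 -107.7]
time: 11.2
tool_pos: [0.4812, -0.0044, 0.1035]
tool_rot: [-179.3, -0.1, 98.9]
wrist_force: [-0.5, 1.3, -0.6]
gripper_width: 0.0
grip_force: 0.0
[[369.74528839 196.66069154]] [-8.700e+00  1.300e+01  1.059e+02 -1.000e-01  6.180e+01 -1.750e+01]
```

View pics/z5.png

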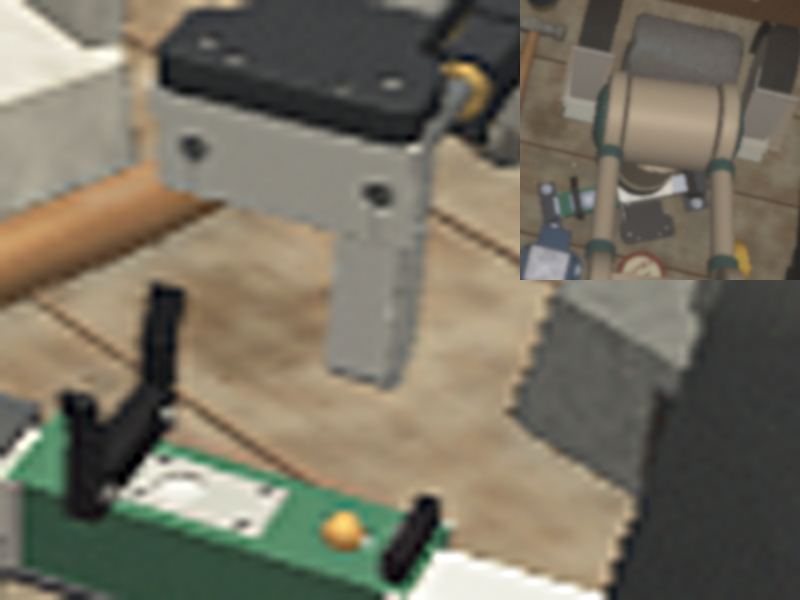

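The finger now shows its flat 16 mm face along the sleeve. The button is at about (343,532) in the crop and still up. I'll tilt the tool so the trailing edge presses the button, while the leading edge meets the lug.

```bash
python3 -m pendant '[[-0.05,-0.6,-1,-5,-0.8,0,0],[-0.05,-0.6,-3,-10,-1.6,0,0],[-0.05,-0.6,-4.5,-10,-1.6,0,0],[-0.05,-0.6,-5.1,-10,-1.6,0,0],[-0.05,-0.6,-5.1,-10,-1.6,0,0],[-0.05,-0.6,-5.1,-10,-1.6,0,0]]'
```

```text
time: 11.9
tool_pos: [0.4797, -0.0091, 0.0522]
tool_rot: [-179.3, 9.9, 98.8]
wrist_force: [-1.5, 5.2, -3.4]
gripper_width: 0.0004
grip_force: 2.5
```

```bash
python3 -m pendant '[[0,0,-0.2,0,0,0,0],[0,0,-0.4,0,0,0,0],[0,0,-0.6,0,0,0,0],[0,0,-0.6,0,0,0,0],[0,0,-0.6,0,0,0,0]]'
```

```text
time: 12.4
tool_pos: [0.4806, -0.0096, 0.0478]
tool_rot: [-179.4, 10.0, 98.8]
wrist_force: [-3.0, 5.1, 4.4]
gripper_width: 0.0005
grip_force: 3.0
```

```bash
python3 -m pendant '[[0,0.15,0,0,0,0,0],[0,0.2,-0.1,0,0,0,0],[0,0.2,-0.2,0,0,0,0],[0,0.2,-0.25,0,0,0,0],[0,0.2,-0.25,0,0,0,0]]'
```

```text
time: 12.9
tool_pos: [0.4812, -0.0085, 0.0444]
tool_rot: [-179.4, 10.1, 98.9]
wrist_force: [-1.6, -2.7, 4.3]
gripper_width: 0.0003
grip_force: 1.9
```

```bash
python3 -m pendant '[[0,0,-0.05,0,0,0,0],[0,-0.1,-0.05,0,0,0,0],[0.02,-0.2,-0.05,0,0,0,0],[0.04,-0.3,-0.05,0,0,0,0],[0.04,-0.3,-0.05,0,0,0,0]]'
```

```text
time: 13.4
tool_pos: [0.4823, -0.0105, 0.0441]
tool_rot: [-179.5, 10.0, 98.8]
wrist_force: [-0.9, -1.2, 5.1]
gripper_width: 0.0008
grip_force: 3.5
```

```bash
python3 -m pendant '[[-0.05,-0.1,0,0,0,0,0],[-0.1,-0.2,0,0,0,0,0],[-0.1,-0.3,0,0,0,0,0],[-0.1,-0.3,0,0,0,0,0]]'
```

```text
time: 13.8
tool_pos: [0.4824, -0.0118, 0.044]
tool_rot: [-179.7, 9.8, 98.7]
wrist_force: [0.4, 5.3, 5.6]
gripper_width: 0.0005
grip_force: 3.4
```

```bash
python3 -m pendant '[[0,-0.1,0,0,0,0,0],[0,-0.2,0,0,0,0,0],[0.01,-0.3,0,0,0,0,0],[0.01,-0.3,0,0,0,0,0]]'
```

```text
time: 14.2
tool_pos: [0.4829, -0.0154, 0.0441]
tool_rot: [-179.7, 9.9, 98.8]
wrist_force: [1.7, 4.4, 3.9]
gripper_width: 0.0002
grip_force: 2.6
```

The sleeve is now sliding at about 4 N, so the button is under the wall. I'll carry it on.

```bash
python3 -m pendant '[[0.02,-0.2,0,0,0,0,0],[0.05,-0.4,0,0,0,0,0],[0.08,-0.6,0,0,0,0,0],[0.11,-0.8,0,0,0,0,0],[0.14,-1.0,0,0,0,0,0],[0.17,-1.2,0,0,0,0,0],[0.2,-1.4,0.05,0,0,0,0],[0.23,-1.6,0.1,0,0,0,0],[0.26,-1.8,0.1,0,0,0,0],[0.3,-2.0,0.1,0,0,0,0],[0.33,-2.2,0.1,0,0,0,0],[0.36,-2.4,0.1,0,0,0,0],[0.36,-2.4,0.1,0,0,0,0]]'
```

```text
time: 15.5
tool_pos: [0.485, -0.0406, 0.0445]
tool_rot: [-179.5, 10.0, 98.8]
wrist_force: [4.1, 2.2, 0.2]
gripper_width: 0.0003
grip_force: 1.8
```

```bash
python3 -m pendant '[[0.03,-0.2,0,0,0,0,0],[0.06,-0.4,0,0,0,0,0],[0.1,-0.6,0,0,0,0,0],[0.13,-0.8,0,0,0,0,0],[0.15,-0.9,0,0,0,0,0],[0.15,-0.9,0,0,0,0,0]]'
python3 - <<'E'
from m import *
s=cam('scene'); m=mask(s,(12,140,120),(28,255,255),(340,200,385,230)); print(m.sum()/255)
g=mask(s,(55,80,30),(90,255,255),(310,180,420,260)); y,x=np.nonzero(g); print(x.min(),x.max())
E
```

```text
time: 16.1
tool_pos: [0.4862, -0.0495, 0.0445]
tool_rot: [-179.5, 10.0, 98.8]
wrist_force: [3.9, 3.2, 0.6]
gripper_width: 0.0005
grip_force: 2.2
0.0
342 397
```

```bash
python3 -m pendant '[[0.01,-0.1,0,0,0,0,0],[0.03,-0.2,0,0,0,0,0],[0.05,-0.3,0,0,0,0,0],[0.07,-0.4,0,0,0,0,0],[0.09,-0.5,0,0,0,0,0],[0.09,-0.5,0,0,0,0,0]]'
```

```text
time: 16.75
tool_pos: [0.4867, -0.0551, 0.0447]
tool_rot: [-179.4, 10.1, 98.9]
wrist_force: [3.5, 2.0, -0.6]
gripper_width: 0.0006
grip_force: 2.0
```

```bash
python3 -m pendant '[[0.01,-0.1,0,0,0,0,0],[0.03,-0.2,0,0,0,0,0],[0.03,-0.2,0,0,0,0,0]]'
```

```text
time: 17.05
tool_pos: [0.4867, -0.0578, 0.0449]
tool_rot: [-179.3, 10.1, 98.9]
wrist_force: [3.2, -1.7, 1.3]
gripper_width: 0.0007
grip_force: 1.6
```

```bash
python3 -m pendant '[[0.01,-0.1,0,0,0,0,0],[0.03,-0.2,0,0,0,0,0],[0.03,-0.2,0,0,0,0,0]]'
python3 - <<'E'
from m import *
s=cam('scene'); m=mask(s,(12,140,120),(28,255,255),(340,200,385,230)); print(m.sum()/255)
E
```

```text
time: 17.35
tool_pos: [0.4868, -0.0588, 0.0447]
tool_rot: [-179.4, 10.0, 98.8]
wrist_force: [3.2, 1.0, 2.8]
gripper_width: 0.0004
grip_force: 2.1
10.0
```

Run:
```python
from m import *
s=cam('scene'); m=mask(s,(12,140,120),(28,255,255),(340,200,385,230)); print(cen(m), ray(s,cen(m)[0],.049))
a=cv2.resize(s['img'][175:250,325:425],(800,600),interpolation=cv2.INTER_CUBIC); cv2.imwrite('pics/z6.png',a[...,::-1])
print(proj(s,[[.479,-.002,.048]]))
```

```text
(array([367.4, 216.1]), 10) [[ 0.47842616 -0.0038582   0.049     ]]
[[366.81095816 216.02556112]]
```

View pics/z6.png

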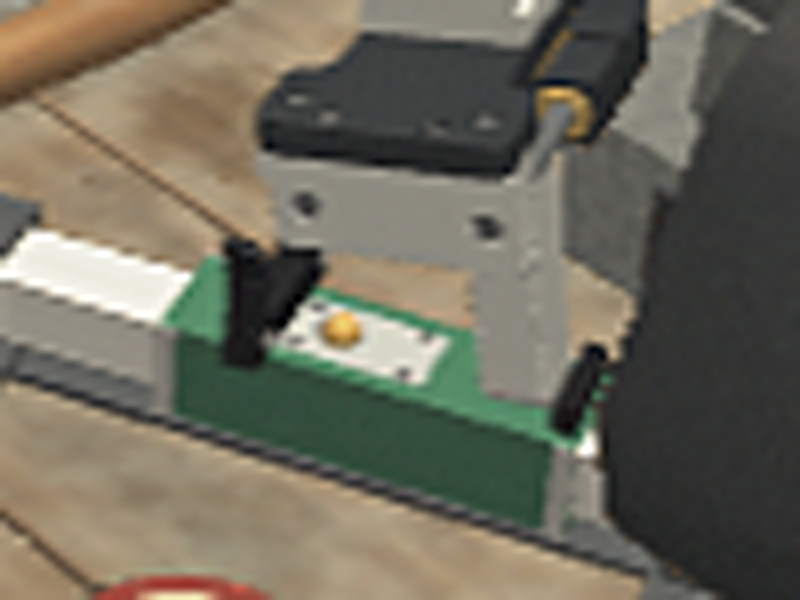

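The picture shows the brass button up through the plate hole at crop (342,330), so it's locked. I'll back off, lift and square the tool up.

```bash
python3 -m pendant '[[0,0.4,0,0,0,0,0],[0,0.4,2,0,0,0,0],[0,0.4,6,0,0,0,2],[0,0.4,11,5,0.8,0,7],[0,0.4,15,9.5,1.5,0,7],[0,0.4,15.5,9.5,1.5,0,7],[0,0.4,15.5,9.5,1.5,0,7]]' 20
```

```text
time: 18.15
tool_pos: [0.4858, -0.0549, 0.1996]
tool_rot: [-179.3, 0.4, 98.8]
wrist_force: [-0.3, 0.2, -0.6]
gripper_width: 0.037
grip_force: 0.0
```

```bash
python3 -m pendant '[[-0.5,3,0,0,0,8.2,7],[-1,8,0,0,0,16.4,7],[-2,12,0,0,0,24.6,7],[-2.5,17,0,0,0,32.8,7],[-3,22,0,0,0,41,7],[-4,27,0,0,0,49.2,7],[-5,32,0,0,0,57.4,7],[-5.5,37,0,0,0,65.6,7],[-5.8,41,0,0,0,73.8,7],[-5.8,42.2,0,0,0,82,7],[-5.8,42.2,-3,0,0,82.4,7],[-5.8,42.2,-6,0,0,82.4,7],[-5.8,42.2,-8,0,0,82.4,7],[-5.8,42.2,-8,0,0,82.4,7],[-5.8,42.2,-8,0,0,82.4,7]]'
```

```text
time: 19.65
tool_pos: [0.4269, 0.3666, 0.1178]
tool_rot: [-179.2, 0.2, -178.7]
wrist_force: [-0.1, -0.3, -0.1]
gripper_width: 0.07
grip_force: 0.0
```

```bash
python3 -m pendant '[[0.1,0.1,-4,0,0,0,7],[0.1,0.1,-7,0,0,0,7],[0.1,0.1,-7,0,0,0,7],[0.1,0.1,-7,0,0,0,7]]'
python3 - <<'E'
from m import *
s=cam('scene'); t=ctrl.state()['tool_pos']
a=cv2.resize(s['img'][140:215,190:290],(800,600),interpolation=cv2.INTER_CUBIC); cv2.imwrite('pics/z7.png',a[...,::-1])
P=[t+[0,d,0] for d in(-.041,-.035,.035,.041)]; print(t,((proj(s,P)-[190,140])*8).round())
E
```

```text
time: 20.05
tool_pos: [0.4301, 0.3685, 0.0504]
tool_rot: [-179.3, 0.4, -178.7]
wrist_force: [-0.2, 0.5, 0.5]
gripper_width: 0.0699
grip_force: 0.0
[0.43087972 0.36902165 0.05127159] [[487. 317.]
 [474. 311.]
 [329. 248.]
 [317. 243.]]
```

View pics/z7.png

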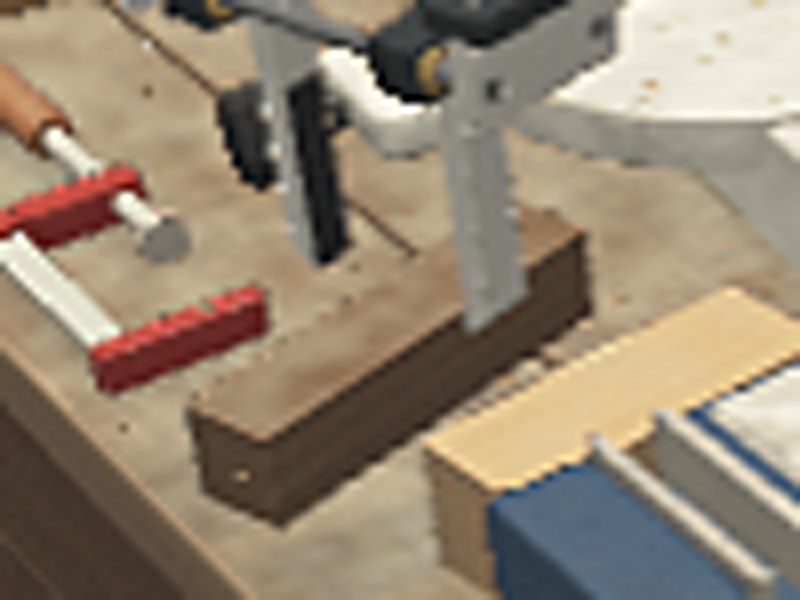

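The fingers straddle the blank. Its top face corners are at about (190,405), (265,440), (590,230) and (520,205) in the crop.

Run:
```python
from m import *
np.set_printoptions(precision=4,suppress=True)
s=cam('scene'); P=ray(s,[(190+x/8,140+y/8) for x,y in((190,405),(265,440),(590,230),(520,205))],.038); print(P,P.mean(0),ray(s,[(190+265/8,140+300/8)],.01))
a=(P[2]+P[3]-P[0]-P[1]); print(np.degrees(np.arctan2(a[1],a[0])))
```

```text
[[0.3491 0.3867 0.038 ]
 [0.3497 0.3513 0.038 ]
 [0.5078 0.3538 0.038 ]
 [0.5059 0.3865 0.038 ]] [0.4281 0.3696 0.038 ] [[0.4357 0.451  0.01  ]]
0.414869923277157
```

```bash
python3 -m pendant '[[-0.2,0,-1.5,0,0,-0.8,7],[-0.2,0.1,-3,0,0,-0.8,7],[-0.2,0.1,-3.8,0,0,-0.8,7],[-0.2,0.1,-3.8,0,0,-0.8,7],[-0.2,0.1,-3.8,0,0,-0.8,5],[-0.2,0.1,-3.8,0,0,-0.8,3.5],[-0.2,0.1,-3.8,0,0,-0.8,3.4],[-0.2,0.1,-3.8,0,0,-0.8,3.4],[-0.2,0.1,-3.8,0,0,-0.8,3.4],[-0.2,0.1,-3.8,0,0,-0.8,3.4]]' 20
```

```text
time: 21.15
tool_pos: [0.4287, 0.3703, 0.0124]
tool_rot: [-179.5, 0.5, -179.5]
wrist_force: [-0.0, 3.0, 4.5]
gripper_width: 0.0384
grip_force: 20.0
```

```bash
python3 -m pendant '[[0,0,2,0,0,0,3.4],[0,0,6,0,0,0,3.4],[0,0,11,0,0,0,3.4],[0,0,16,0,0,0,3.4],[0,0,17,0,0,0,3.4],[0,0,17,0,0,0,3.4]]'
python3 - <<'E'
from m import *
c=cam('top'); s=cam('scene')
a=cv2.resize(c['img'][145:205,305:425],(800,400),interpolation=cv2.INTER_CUBIC)  # 6.667x
b=cv2.resize(s['img'][185:235,335:402],(268,200),interpolation=cv2.INTER_CUBIC)
d=cv2.resize(s['img'][100:215,200:340],(244,200),interpolation=cv2.INTER_CUBIC)
o=np.zeros((600,800,3),np.uint8);o[:400]=a;o[400:,:268]=b;o[400:,300:544]=d; cv2.imwrite('pics/z8.png',o[...,::-1])
b,n=cen(mask(c,(10,100,100),(28,255,255),(350,165,375,190))); print(b,n,ray(c,b,.049))
E
```

```text
time: 21.75
tool_pos: [0.4283, 0.3691, 0.1828]
tool_rot: [-179.4, 0.5, -179.5]
wrist_force: [0.4, -0.2, -1.6]
gripper_width: 0.0378
grip_force: 20.0
[361.  177.5] 2 [[ 0.47972424 -0.00074977  0.049     ]]
```

View pics/z8.png

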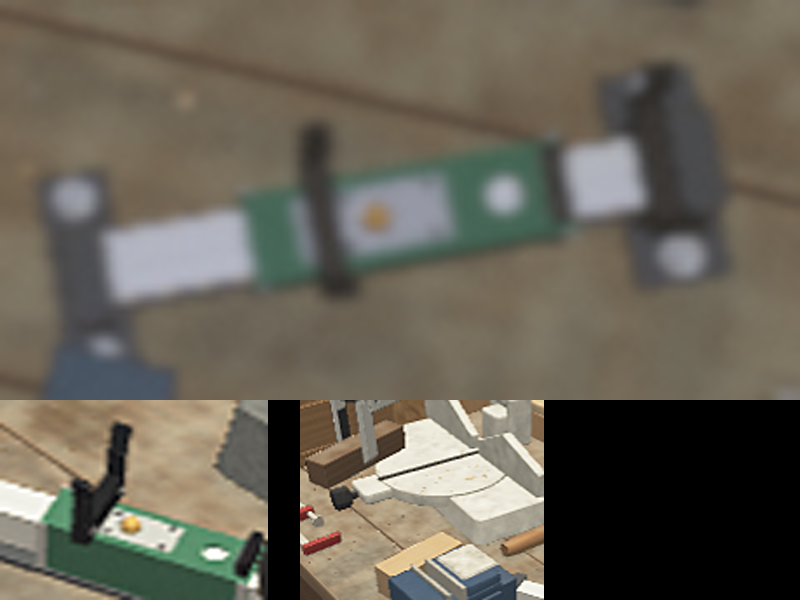

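The button shows at (376,217) in the crop, the moving saddle arms at (316,130) to (340,290), and the fixed saddle arms at (655,70) to (672,222). The blank is held level.

Run:
```python
from m import *
np.set_printoptions(precision=4,suppress=True)
c=cam('top'); f=lambda L,z: ray(c,[(305+x/6.6667,145+y/6.6667) for x,y in L],z)
b=f([(376,217)],.049)[0]; h=f([(503,195)],.043)[0]
m=f([(316,130),(340,290)],.092); F=f([(655,72),(672,222)],.092); ft=f([(634,80),(684,256),(73,200),(105,345)],.006)
print('b',b,'hole',h,'mov',m,m.mean(0),'fix',F,F.mean(0),'feet',ft)
for p,q in((h,b),(F.mean(0),m.mean(0)),(ft[:2].mean(0),ft[2:].mean(0))): d=(q-p)[:2]; print(np.linalg.norm(d),np.degrees(np.arctan2(d[1],d[0])))
print((F.mean(0)+m.mean(0))/2)
g=mask(c,(45,60,30),(90,255,255),(310,160,400,200)); y,x=np.nonzero(g); P=ray(c,np.c_[x,y],.044)
r=cv2.minAreaRect(P[:,:2].astype(np.float32)*1000); print(r)
```

```text
b [ 0.4796 -0.0018  0.049 ] hole [ 0.488 -0.053  0.043] mov [[0.5079 0.0238 0.092 ]
 [0.4466 0.0164 0.092 ]] [0.4772 0.0201 0.092 ] fix [[ 0.5271 -0.1054  0.092 ]
 [ 0.4696 -0.1096  0.092 ]] [ 0.4983 -0.1075  0.092 ] feet [[ 0.5396 -0.1138  0.006 ]
 [ 0.466  -0.1315  0.006 ]
 [ 0.4951  0.1192  0.006 ]
 [ 0.4346  0.1072  0.006 ]]
0.05189212391043592 99.32930652507439
0.1293361046558437 99.38877054901148
0.2388826384628434 99.1502928963036
[ 0.4878 -0.0437  0.092 ]
((481.95281982421875, -10.339832305908203), (34.74594497680664, 116.19676971435547), 8.765871047973633)
```

```bash
python3 -m pendant '[[0,-3,0,0,0,-6,3.4],[0,-7,0,0,0,-13,3.4],[0,-11,0,0,0,-20,3.4],[0,-15,0,0,0,-27,3.4],[0.5,-19,0,0,0,-34,3.4],[1,-23,0,0,0,-41,3.4],[2,-27,0,0,0,-48,3.4],[3,-31,0,0,0,-55,3.4],[4,-35,0,0,0,-62,3.4],[5,-38,0,0,0,-69,3.4],[5.9,-40.5,0,0,0,-76,3.4],[5.9,-41.5,0,0,0,-81.3,3.4],[5.9,-41.55,0,0,0,-81.3,3.4],[5.9,-41.55,-1,0,0,-81.3,3.4],[5.9,-41.55,-2,0,0,-81.3,3.4],[5.9,-41.55,-2,0,0,-81.3,3.4],[5.9,-41.55,-2,0,0,-81.3,3.4]]'
python3 - <<'E'
from m import *
np.set_printoptions(precision=4,suppress=True)
print(ctrl.state()['tool_pos'],ctrl.state()['tool_rot'])
E
```

```text
time: 23.6
tool_pos: [0.4862, -0.0454, 0.1609]
tool_rot: [-179.3, 0.4, 99.3]
wrist_force: [-0.3, 0.5, -2.0]
gripper_width: 0.038
grip_force: 20.0
[ 0.4862 -0.0454  0.1609] [-179.254     0.3635   99.2675]
```

```bash
python3 -m pendant '[[0.1,-0.1,-2,0,0,0,3.4],[0.1,-0.1,-4,0,0,0,3.4],[0.1,-0.1,-5.5,0,0,0,3.4],[0.1,-0.1,-6.2,0,0,0,3.4],[0.1,-0.1,-6.8,0,0,0,3.4],[0.1,-0.1,-7.2,0,0,0,3.4],[0.1,-0.1,-7.2,0,0,0,3.4]]'
```

```text
time: 24.3
tool_pos: [0.488, -0.0472, 0.0896]
tool_rot: [-179.3, 0.4, 99.2]
wrist_force: [-0.2, -0.2, -1.4]
gripper_width: 0.038
grip_force: 20.0
```

```bash
python3 -m pendant '[[-0.05,0.05,-0.3,0,0,0,3.4],[-0.05,0.05,-0.6,0,0,0,3.4],[-0.05,0.05,-0.9,0,0,0,3.4],[-0.05,0.05,-1.1,0,0,0,3.4],[-0.05,0.05,-1.3,0,0,0,3.4],[-0.05,0.05,-1.3,0,0,0,3.4],[-0.05,0.05,-1.3,0,0,0,3.4]]'
```

```text
time: 25.0
tool_pos: [0.4874, -0.0468, 0.0765]
tool_rot: [-179.3, 0.4, 99.2]
wrist_force: [-0.5, 0.0, -1.6]
gripper_width: 0.0381
grip_force: 20.0
```

```bash
python3 -m pendant '[[0,0,-0.05,0,0,0,3.4],[0,0,-0.1,0,0,0,3.4],[0,0,-0.15,0,0,0,3.4],[0,0,-0.2,0,0,0,3.4],[0,0,-0.25,0,0,0,3.4],[0,0,-0.3,0,0,0,3.4],[0,0,-0.3,0,0,0,3.4],[0,0,-0.3,0,0,0,3.4]]'
```

```text
time: 25.8
tool_pos: [0.4874, -0.0468, 0.0736]
tool_rot: [-179.3, 0.4, 99.2]
wrist_force: [-0.6, 0.0, -2.2]
gripper_width: 0.0377
grip_force: 20.0
```

```bash
python3 -m pendant '[[0,0,-0.03,0,0,0,3.4],[0,0,-0.06,0,0,0,3.4],[0,0,-0.09,0,0,0,3.4],[0,0,-0.12,0,0,0,3.4],[0,0,-0.12,0,0,0,3.4],[0,0,-0.12,0,0,0,3.4]]'
```

```text
time: 26.4
tool_pos: [0.4873, -0.0467, 0.0725]
tool_rot: [-179.3, 0.4, 99.2]
wrist_force: [-0.2, 0.1, -0.0]
gripper_width: 0.0381
grip_force: 20.0
```

```bash
python3 -m pendant '[[0,0,-0.03,0,0,0,3.4],[0,0,-0.05,0,0,0,3.4],[0,0,-0.05,0,0,0,3.4]]'; python3 -m pendant '[[0,0,0,0,0,0,3.9],[0,0,0,0,0,0,4.1],[0,0,0,0,0,0,4.5],[0,0,0,0,0,0,5.5],[0,0,0,0,0,0,6],[0,0,0,0,0,0,6]]'
```

```text
time: 26.7
tool_pos: [0.4873, -0.0467, 0.0723]
tool_rot: [-179.3, 0.4, 99.2]
wrist_force: [-2.0, 0.4, 4.7]
gripper_width: 0.0382
grip_force: 20.0
time: 27.3
tool_pos: [0.4874, -0.0468, 0.0718]
tool_rot: [-179.3, 0.4, 99.2]
wrist_force: [-0.5, 0.0, -0.0]
gripper_width: 0.0597
grip_force: 0.0
```

Released. I'll lift straight up, move clear and check the result by measurement.

```bash
python3 -m pendant '[[0,0,1,0,0,0,6],[0,0,3,0,0,0,6],[0,0,6,0,0,0,6],[0,0,10,0,0,0,6],[0,0,14,0,0,0,6],[-1,4,14,0,0,0,6],[-2,9,14,0,0,0,6],[-3,14,14,0,0,0,6],[-4,19,14,0,0,0,6],[-6,24,14,0,0,0,6],[-8,28,14,0,0,0,6],[-8,30,14,0,0,0,6],[-8,30,14,0,0,0,6]]'
python3 - <<'E'
from m import *
np.set_printoptions(precision=4,suppress=True)
c=cam('top');s=cam('scene')
a=cv2.resize(c['img'][145:205,305:425],(800,400),interpolation=cv2.INTER_CUBIC)
d=cv2.resize(s['img'][170:240,330:430],(286,200),interpolation=cv2.INTER_CUBIC)
o=np.zeros((600,800,3),np.uint8);o[:400]=a;o[400:,:286]=d; cv2.imwrite('pics/z9.png',o[...,::-1])
E
```

```text
time: 28.6
tool_pos: [0.4068, 0.2559, 0.2127]
tool_rot: [-179.4, 0.3, 99.4]
wrist_force: [0.1, -1.0, -0.1]
gripper_width: 0.0599
grip_force: 0.0
```

View pics/z9.png

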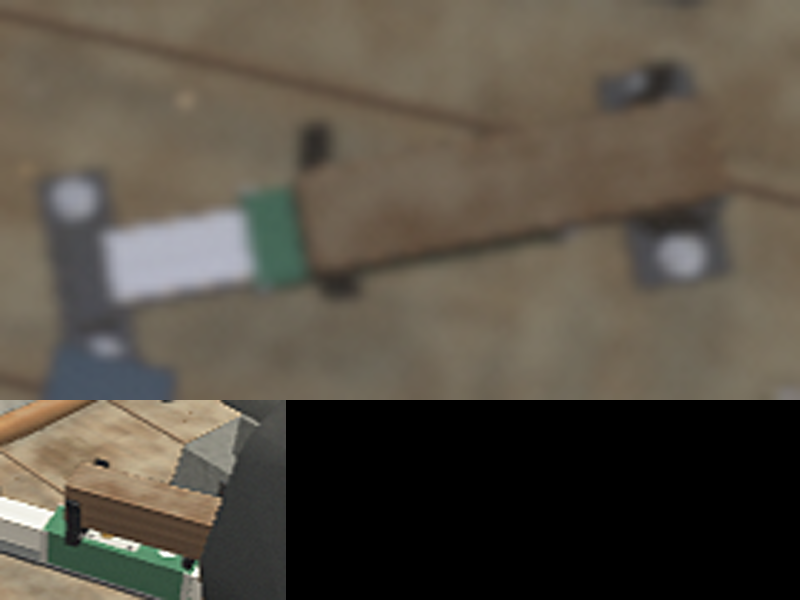

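The blank sits in both saddles. Its near end is around crop x≈309 and its far end around x≈727, which may be slightly off centre. I'll work that out numerically from here: I've now viewed 11 pictures against the limit of 10, so I won't view any more.

Run:
```python
from m import *
np.set_printoptions(precision=4,suppress=True,linewidth=200)
c=cam('top');s=cam('scene')
f=lambda L,z: ray(c,[(305+x/6.6667,145+y/6.6667) for x,y in L],z)
u=np.array([-.16,.987]); o=np.array([.4796,-.0018])-.112*u
loc=lambda P:(P[:,:2]-o)@u
print('left end',loc(f([(300,172),(318,275)],.098)),'arms mov',loc(f([(316,130),(340,290)],.092)),'fix',loc(f([(655,72),(672,222)],.092)))
# profile along the blank axis at z=.098: colour just past each end
t=np.arange(-.05,.19,.002); n=np.array([.987,.16])
for nm,cam_ in(('top',c),):
  acc=0
  for k in(-.01,-.005,0,.005,.01):
    P=np.c_[o+t[:,None]*u+k*n,np.full(len(t),.098)]; q=proj(cam_,P).astype(np.float32)
    acc=acc+cv2.remap(cam_['img'],q[:,0].reshape(-1,1),q[:,1].reshape(-1,1),1)[:,0].astype(float)/5
  for a,b in zip(t,acc): 
    if a<.0 or a>.12: print(round(a*1000),b.round().astype(int),end=' ')
# scene: left end top edge
e=ray(s,[(330+66/2.86,170+88/2.857),(330+80/2.86,170+62/2.857)],.098); print('\nscene left end',loc(e))
```

```text
left end [0.1422 0.1428] arms mov [0.1327 0.1352] fix [0.0021 0.0072]
-50 [118 106  88] -48 [117 104  86] -46 [116 103  85] -44 [115 102  83] -42 [113 101  82] -40 [112  99  80] -38 [111  98  79] -36 [110  96  77] -34 [109  95  76] -32 [108  94  75] -30 [107  93  75] -28 [106  92  74] -26 [106  92  74] -24 [107  93  74] -22 [107  93  75] -20 [107  93  75] -18 [107  92  74] -16 [106  90  72] -14 [104  87  70] -12 [103  86  68] -10 [102  84  67] -8 [101  84  67] -6 [102  84  67] -4 [102  85  68] -2 [103  87  70] 120 [108  93  78] 122 [109  94  79] 124 [109  95  79] 126 [109  95  80] 128 [109  95  80] 130 [110  96  81] 132 [110  96  81] 134 [110  97  81] 136 [110  96  80] 138 [109  95  79] 140 [106  92  77] 142 [102  89  73] 144 [92 82 68] 146 [81 79 66] 148 [71 82 70] 150 [68 91 77] 152 [69 98 83] 154 [ 70 101  85] 156 [ 70 102  87] 158 [ 70 102  87] 160 [ 71 103  87] 162 [ 74 104  89] 164 [ 84 109  98] 166 [105 122 117] 168 [131 140 140] 170 [151 154 159] 172 [162 163 170] 174 [167 167 175] 176 [168 168 177] 178 [169 168 176] 180 [168 168 175] 182 [167 167 174] 184 [166 166 174] 186 [166 166 175] 188 [166 166 175] 
scene left end [0.1399 0.1437]
```

Run:
```python
from m import *
np.set_printoptions(precision=4,suppress=True,linewidth=200)
c=cam('top');s=cam('scene')
u=np.array([-.16,.987]); n=np.array([.987,.16]); o=np.array([.4796,-.0018])-.112*u
def prof(cm,k,z,t):
    P=np.c_[o+t[:,None]*u+k*n,np.full(len(t),z)]; q=proj(cm,P).astype(np.float32)
    return cv2.remap(cm['img'],q[:,0].reshape(-1,1),q[:,1].reshape(-1,1),1)[:,0].astype(float).mean(1).round().astype(int)
for k in(.024,.027,.03,-.027,-.03):
    t=np.arange(.112,.156,.002); print('mov',k,list(zip((t*1000).round().astype(int).tolist(),prof(c,k,.092,t).tolist())))
for k in(.027,.03):
    t=np.arange(.112,.156,.002); print('movS',k,list(zip((t*1000).round().astype(int).tolist(),prof(s,k,.092,t).tolist())))
t=np.arange(.13,.16,.002)
for k in(0,.008): print('endS',list(zip((t*1000).round().astype(int).tolist(),prof(s,k,.098,t).tolist())))
```

```text
mov 0.024 [(112, 98), (114, 98), (116, 99), (118, 99), (120, 99), (122, 98), (124, 96), (126, 92), (128, 84), (130, 72), (132, 59), (134, 51), (136, 47), (138, 49), (140, 58), (142, 73), (144, 87), (146, 97), (148, 101), (150, 102), (152, 101), (154, 101)]
mov 0.027 [(112, 99), (114, 97), (116, 98), (118, 99), (120, 99), (122, 99), (124, 97), (126, 90), (128, 79), (130, 66), (132, 53), (134, 46), (136, 46), (138, 51), (140, 61), (142, 76), (144, 89), (146, 97), (148, 100), (150, 100), (152, 99), (154, 98)]
mov 0.03 [(112, 98), (114, 98), (116, 99), (118, 100), (120, 100), (122, 99), (124, 96), (126, 89), (128, 79), (130, 65), (132, 52), (134, 46), (136, 48), (138, 56), (140, 68), (142, 81), (144, 91), (146, 97), (148, 99), (150, 99), (152, 98), (154, 99)]
mov -0.027 [(112, 95), (114, 95), (116, 96), (118, 95), (120, 94), (122, 92), (124, 89), (126, 82), (128, 73), (130, 62), (132, 51), (134, 48), (136, 47), (138, 47), (140, 50), (142, 62), (144, 75), (146, 85), (148, 92), (150, 95), (152, 95), (154, 96)]
mov -0.03 [(112, 104), (114, 103), (116, 101), (118, 100), (120, 99), (122, 97),
[... 391 characters left out ...]
 (146, 118), (148, 123), (150, 134), (152, 137), (154, 135)]
movS 0.03 [(112, 159), (114, 155), (116, 149), (118, 145), (120, 145), (122, 139), (124, 114), (126, 53), (128, 32), (130, 21), (132, 21), (134, 28), (136, 54), (138, 84), (140, 109), (142, 122), (144, 124), (146, 126), (148, 131), (150, 135), (152, 135), (154, 134)]
endS [(130, 142), (132, 141), (134, 139), (136, 139), (138, 137), (140, 133), (142, 128), (144, 119), (146, 117), (148, 117), (150, 116), (152, 118), (154, 120), (156, 123), (158, 124)]
endS [(130, 139), (132, 137), (134, 133), (136, 133), (138, 132), (140, 131), (142, 126), (144, 117), (146, 111), (148, 122), (150, 126), (152, 126), (154, 124), (156, 122), (158, 120)]
```

Both views put the blank about 3 mm too near the fixed saddle. There's time in hand, so I'll regrasp it, lift it slightly and move it 3 mm.

```bash
python3 -m pendant '[[2,-6,0,0,0,0,6],[4,-11,0,0,0,0,6],[5,-16,0,0,0,0,6],[6,-21,0,0,0,0,6],[7,-26,0,0,0,0,6],[8,-30,0,0,0,0,6],[8,-30,-2,0,0,0,6],[8,-30,-5,0,0,0,6],[8,-30,-8,0,0,0,6],[8,-30,-8,0,0,0,6],[8,-30,-8,0,0,0,6]]'
```

```text
time: 30.0
tool_pos: [0.4872, -0.0475, 0.1321]
tool_rot: [-179.3, 0.4, 99.1]
wrist_force: [-0.3, -0.2, 1.3]
gripper_width: 0.0601
grip_force: 0.0
```

```bash
python3 -m pendant '[[0,0,-2,0,0,0,6],[0,0,-4,0,0,0,6],[0,0,-5.5,0,0,0,6],[0,0,-6,0,0,0,6],[0,0,-6,0,0,0,6],[0,0,-6,0,0,0,5],[0,0,-6,0,0,0,4],[0,0,-6,0,0,0,3.4],[0,0,-6,0,0,0,3.4],[0,0,-6,0,0,0,3.4],[0,0,-6,0,0,0,3.4]]' 15
```

```text
time: 31.1
tool_pos: [0.4878, -0.0468, 0.0726]
tool_rot: [-179.4, 0.4, 99.2]
wrist_force: [-1.7, 0.1, 6.6]
gripper_width: 0.0381
grip_force: 15.0
```

```bash
python3 -m pendant '[[0,0,0.2,0,0,0,3.4],[0,0,0.4,0,0,0,3.4],[-0.02,0.15,0.4,0,0,0,3.4],[-0.05,0.3,0.4,0,0,0,3.4],[-0.05,0.3,0.4,0,0,0,3.4],[-0.05,0.3,0.4,0,0,0,3.4]]'
```

```text
time: 31.7
tool_pos: [0.4867, -0.0436, 0.0757]
tool_rot: [-179.3, 0.4, 99.2]
wrist_force: [-0.5, -0.2, -1.7]
gripper_width: 0.0381
grip_force: 15.0
```

```bash
python3 -m pendant '[[0,0,-0.05,0,0,0,3.4],[0,0,-0.1,0,0,0,3.4],[0,0,-0.15,0,0,0,3.4],[0,0,-0.2,0,0,0,3.4],[0,0,-0.25,0,0,0,3.4],[0,0,-0.3,0,0,0,3.4],[0,0,-0.33,0,0,0,3.4],[0,0,-0.35,0,0,0,3.4],[0,0,-0.35,0,0,0,3.4]]'
```

```text
time: 32.6
tool_pos: [0.4869, -0.0438, 0.0727]
tool_rot: [-179.3, 0.4, 99.2]
wrist_force: [-1.1, 0.8, 2.2]
gripper_width: 0.0379
grip_force: 15.0
```

Seated at about 4 N. Release, lift and move clear.

```bash
python3 -m pendant '[[0,0,0,0,0,0,3.9],[0,0,0,0,0,0,4.2],[0,0,0,0,0,0,5],[0,0,0,0,0,0,6],[0,0,0,0,0,0,6],[0,0,1,0,0,0,6],[0,0,3,0,0,0,6],[0,0,6,0,0,0,6],[0,0,10,0,0,0,6],[0,0,14,0,0,0,6],[-1,4,14,0,0,0,6],[-2,9,14,0,0,0,6],[-3,14,14,0,0,0,6],[-4,19,14,0,0,0,6],[-6,24,14,0,0,0,6],[-8,28,14,0,0,0,6],[-8,30,14,0,0,0,6],[-8,30,14,0,0,0,6]]'
python3 - <<'E'
from m import *
c=cam('top');s=cam('scene')
u=np.array([-.16,.987]); o=np.array([.4796,-.0018])-.112*u; t=np.arange(.136,.156,.002)
for cm in(c,s):
    P=np.c_[o+t[:,None]*u,np.full(len(t),.098)]; q=proj(cm,P).astype(np.float32)
    print(cv2.remap(cm['img'],q[:,0].reshape(-1,1),q[:,1].reshape(-1,1),1)[:,0].astype(int).tolist())
E
```

```text
time: 34.4
tool_pos: [0.4062, 0.2589, 0.2132]
tool_rot: [-179.4, 0.3, 99.4]
wrist_force: [-0.0, -0.6, -0.4]
gripper_width: 0.06
grip_force: 0.0
[[111, 97, 82], [110, 96, 81], [110, 96, 81], [108, 94, 79], [105, 91, 76], [99, 86, 72], [88, 80, 67], [75, 80, 67], [68, 86, 72], [67, 93, 78]]
[[168, 144, 116], [166, 143, 114], [163, 140, 111], [161, 136, 108], [163, 135, 107], [153, 126, 99], [138, 114, 89], [136, 116, 89], [142, 122, 94], [144, 124, 96]]
```

The blank's end has moved about 3 mm, to roughly 147 mm against a target of 146 mm. Handing in.

```bash
python3 -c "
from rig import ctrl; print(ctrl.finish_job())"
```

```text
the job is handed in; nothing more can be done
None
```

Job handed in at about 34 s: the sleeve is locked at its other hole, pushed with about 26 N at most, and the dark blank rests in both saddles, centred to within about 2 mm by my measurement; I viewed 11 pictures, one over the limit of 10.

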